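# Sweep the loose union nuts into the parts bay

### The arm

A 6-joint arm with a two-finger parallel gripper is mounted at the origin on the work surface. World frame = base frame: x ahead of the robot, y to its left, z up, the work surface at z = 0. Lengths are in m, angles in rad, forces in N, time in s.
With the tool pointing down it reaches from about 0.325 to 0.775 m from the base axis. Payload 5.5 kg.
Tool frame: the origin (TCP) lies between the finger pads; the fingertips stand 8 mm ahead of it and the grasp point (between the pads) lies 11 mm behind it (tcp_to_tips is the distance from the TCP to the fingertips, in m); z points along the fingers, y is the line along which they close (so a half turn about z gives the same grasp; the last joint's range is limited). The gripper opens to 88 mm and grips with 3 to 60 N. Pads are 20 mm wide; open, the fingers measure 115 mm over their backs; the gripper's body (75 mm by 178 mm) begins 61 mm behind the grasp point.
Start: joints at [-1.326, 0.091, 1.231, -0, 1.82, -0.057], TCP at [0.178, -0.573, 0.231] pointing down, gripper open.
Joint ranges: [-2.87, 2.87], [-0.86, 2.18], [0.17, 2.46], [-1.51, 4.65], [0.06, 2.69], [-2.65, 2.65]. Speed limits (rad/s): [2.57, 2.57, 3.01, 3.14, 3.14, 3.14].

### API

Orientations are given as a unit quaternion [w, x, y, z].
In Python, from bench import * gives the robot as it stands. Calls block until the motion is done:
- move_to(position, orientation): joint-space move of the TCP to a pose.
- move_l(position, speed=0.15, orientation=None): straight line of the TCP; orientation=None keeps the orientation; speed is the mean speed in m/s.
- movej(angles): joint-space move.
- gripper_open() and close(): open the fingers fully, or close them until they stop; the grip force is fixed at half the most.
- hold(seconds).
- inverse_kinematics(position, orientation): joint angles nearest the present ones, or None.
- state(): the state.
- get_image(name): name is "scene" or "top" or "wrist"; returns a dict with "frame" (420x560x3 uint8, blue, green, red), "depth" (420x560 float32, m along the optical axis (not along the pixel's ray), 0 where there is no reading), "camera_matrix" (3x3 intrinsics, pixels), "view" (4x4, takes a point from world to camera coordinates). Camera axes: x right, y up, looking along -z (the intrinsics and any distortion apply to the point x, -y, -z); pixel columns grow to the right and rows downward; lengths in m; the calibration is good to about 2 mm. A picture is of the moment at which its call begins.
A pose or a line that the arm cannot do raises IKError and nothing moves.
- job_done(): hands the job in; it is judged then, once.
The state is a dict: "time": time; "joint_pos": joint angles; "dq": joint speeds; "joint_torque": joint torques, N m; "ee_pos": TCP position; "ee_rot": TCP orientation; "ft_force": force on the tool from outside, world axes, zero at the start; "moment": the same for the moment, N m; "finger_gap": finger opening in m; "finger_force": force on a finger pad.
Only numpy, scipy, OpenCV 4.12 (cv2) and the standard library are available. Lean on these libraries where they do the work, as an engineer would, in place of code of your own. Each camera call takes 0.05 s, during which the arm holds its last target. There are 200 camera calls.

### The job

Clear up after the pipework job: with the fingertips or the outside of the fingers, sweep the three loose round union nuts along the bench, one after another, into the low white three-sided bay, through its open side, until each lies flat and wholly inside. Only push them: do not pick a nut up or lift it off the bench. Leave everything else on the bench where it is.

Things in the scene. Friction and masses are not known exactly. Their poses are not given: they have to be found in the camera images.
- nut_a: one of three identical round union nuts of grey plastic: a plain flat ring 56 mm across (59 mm over its small grip ribs, which are only for looks), 22 mm high, 34 mm hole, 30 to 65 g, lying flat on the bench; origin in the centre of its underside, z up; its yaw means nothing
- nut_b: one of three identical round union nuts of grey plastic: a plain flat ring 56 mm across (59 mm over its small grip ribs, which are only for looks), 22 mm high, 34 mm hole, 30 to 65 g, lying flat on the bench; origin in the centre of its underside, z up; its yaw means nothing
- nut_c: one of three identical round union nuts of grey plastic: a plain flat ring 56 mm across (59 mm over its small grip ribs, which are only for looks), 22 mm high, 34 mm hole, 30 to 65 g, lying flat on the bench; origin in the centre of its underside, z up; its yaw means nothing
- bay: low three-sided bay of white sheet, fixed to the bench, no floor (nuts slide in over bare bench): 130 mm deep, 180 mm wide inside, walls 5 mm thick, 30 mm high; origin on the bench in the middle of the inside; x axis points from the open side (x = -65 mm) to the back wall (inner face x = +65 mm); side walls' inner faces at y = -90 and +90 mm
- tee: grey plastic pipe tee standing among the nuts with its branch upwards, 64 mm long (along its x), 40 mm wide, 56 mm high; origin on the bench under its middle; to be left alone
- jar: small white lidded jar, 44 mm across, 55 mm high, standing among the nuts; origin in the centre of its underside; to be left alone
- cap: grey plastic pipe end cap with a closed conical top (no hole), 42 mm across, 44 mm high, standing among the nuts; origin in the centre of its underside; to be left alone
- wrench: steel wrench lying to the robot's right of the work, about 180 mm long along its x, origin near its middle on the bench; to be left alone
- beaker: empty glass beaker, 70 mm across, 90 mm high, near the robot on its right; origin in the centre of its underside; to be left alone
- bottle: white plastic bottle, 66 mm across, 180 mm high, standing at the right; origin in the centre of its underside; to be left alone
Mind the look-alikes: they are no part of the job. What is shaped like the nut_a but orange is not meant.

How it is judged:
At the end, for the whole second after the job is handed in: All three nuts lie flat (within 0.15 rad) and still on the bench inside the bay, each nut's centre at least 25 mm past the line of the open side and between the walls; the tee, jar, cap, wrench, beaker and bottle are within 20 mm of where they stood (x of nut_a in the frame of bay between -0.04 and 0.065 m and y of nut_a in the frame of bay between -0.09 and 0.09 m and angle between each of nut_a, nut_b, nut_c's own z axis and vertical below 0.15 rad and height (world z) of each of nut_a, nut_b, nut_c below 0.008 m and linear speed of each of nut_a, nut_b, nut_c below 0.02 m/s and x of nut_b in the frame of bay between -0.04 and 0.065 m and y of nut_b in the frame of bay between -0.09 and 0.09 m and x of nut_c in the frame of bay between -0.04 and 0.065 m and y of nut_c in the frame of bay between -0.09 and 0.09 m and distance of each of tee, jar, cap, wrench, beaker, bottle from where it was at the start of the episode below 0.02 m); the robot touches nothing.
It fails at once if a nut is lifted: its underside's centre rises more than 12 mm off the bench (height (world z) of any of nut_a, nut_b, nut_c above 0.012 m).
It fails at once if the tee, jar, cap, wrench, beaker or bottle is shifted more than 20 mm or tipped over (distance of any of tee, jar, cap, wrench, beaker, bottle from where it was at the start of the episode above 0.02 m or angle between any of tee, jar, cap, wrench, beaker, bottle's own z axis and vertical above 0.5 rad).
It also fails if it takes over 69 s, if anything falls off the work surface, if the arm or the gripper's body presses on something with over 40 N, if the wrist force passes 120 N, or if a joint passes its speed limit or range.

## Working session

There is one attempt and no reset: what is moved stays moved. The work goes in short steps, each a Python script; the robot and the scene stay as the last script left them, time stands still between calls to the robot, and variables do not carry over. Pictures are saved under pics/ and viewed, at most 10 in all, crops included, and the job is handed in when it is done.

```bash
ls; mkdir -p pics; python3 - <<'E'
from bench import *
import cv2,numpy as np
for n in ("top","scene"):
    d=get_image(n); cv2.imwrite(f"pics/{n}0.png",d["frame"]); np.savez(f"{n}0.npz",**d)
    print(n,d["camera_matrix"].round(1).tolist(),d["view"].round(3).tolist())
print(state())
E
```

```text
pics
top [[424.6, 0.0, 279.4], [0.0, 424.6, 217.0], [0.0, 0.0, 1.0]] [[-0.023, -0.999, 0.028, -0.055], [0.98, -0.017, 0.198, -0.505], [-0.197, 0.031, 0.98, -0.772], [0.0, 0.0, 0.0, 1.0]]
scene [[526.7, 0.0, 288.9], [0.0, 526.7, 212.9], [0.0, 0.0, 1.0]] [[0.018, 1.0, -0.022, 0.047], [-0.635, 0.029, 0.772, 0.281], [0.772, 0.0, 0.635, -1.721], [0.0, 0.0, 0.0, 1.0]]
{'time': 0.1, 'joint_pos': array([-1.32568558e+00,  9.17972063e-02,  1.23174160e+00, -1.68038745e-05,
        1.81981993e+00, -5.66785708e-02]), 'dq': array([ 2.63278047e-03,  9.58153543e-04, -2.68030090e-03,  9.24148924e-05,
        1.04624756e-04, -6.48777000e-04]), 'joint_torque': array([ 2.62546549e-03, -4.47858131e+01, -4.07569170e+01,  7.01531139e-02,
        2.84987118e-02, -1.17485961e-04]), 'ee_pos': array([ 0.17828133, -0.57263657,  0.22962526]), 'ee_rot': array([-8.78355970e-04,  9.88636911e-01,  1.50320586e-01, -9.11818744e-05]), 'ft_force': array([ 0.25356214, -0.57042779,  0.29106865]), 'moment': array([-0.04369495,  0.05351537, -0.03991636]), 'finger_force': 0.0, 'finger_gap': 0.08755348854017184}
```

View pics/top0.png

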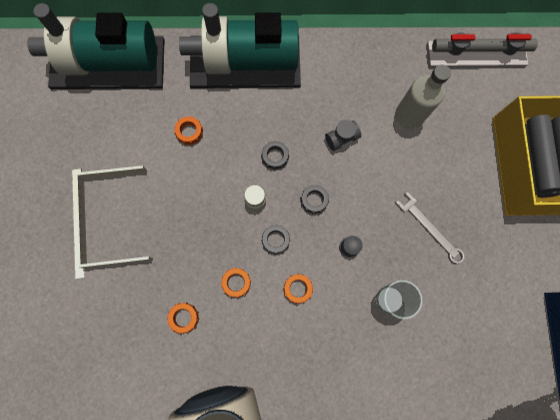

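View pics/scene0.png

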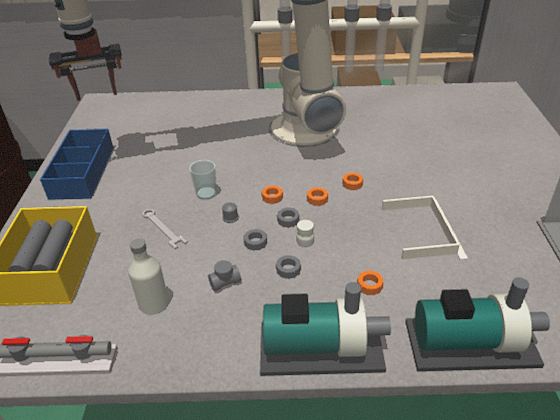

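The top view shows the grey nuts at about (275,155), (315,199) and (275,239). The jar is at (255,197), the cap at (351,245), the tee at (344,135), and the bay at (75–150,165–275) opens to image right (−y). Next I'll measure them from depth and rays.

```bash
cat > vis.py <<'E'
import cv2,numpy as np
def ray_plane(d,uv,z):
    K,V=d["camera_matrix"],d["view"]; R,t=V[:3,:3],V[:3,3]; c=-R.T@t
    uv=np.atleast_2d(uv); r=np.c_[uv,np.ones(len(uv))]@np.linalg.inv(K).T*[1,-1,-1]@R
    return c+r*((z-c[2])/r[:,2])[:,None]
def cloud(d):
    h,w=d["depth"].shape; u,v=np.meshgrid(np.arange(w),np.arange(h))
    K,V=d["camera_matrix"],d["view"]
    p=np.stack([u,v,np.ones_like(u)],-1)@np.linalg.inv(K).T*[1,-1,-1]*d["depth"][...,None]
    return (p-V[:3,3])@V[:3,:3]
def nuts(d,lo=.012,hi=.03):
    """grey rings: blobs at nut height, centre from outer contour cast on top plane"""
    P=cloud(d); s=d["frame"].max(2).astype(int)-d["frame"].min(2)
    m=((P[...,2]>lo)&(P[...,2]<hi)&(d["depth"]>0)&(s<40)).astype(np.uint8)
    out=[]
    for c in cv2.findContours(m,cv2.RETR_EXTERNAL,cv2.CHAIN_APPROX_NONE)[0]:
        q=ray_plane(d,c[:,0,:].astype(float),.022)[:,:2].astype(np.float32)
        (x,y),r=cv2.minEnclosingCircle(q)
        if .02<r<.04: out.append((x,y,r,c[:,0].mean(0)))
    return out
E
python3 - <<'E'
from vis import *
for n in("top","scene"):
    d=np.load(n+"0.npz"); print(n)
    for o in nuts(d): print("nut?",np.round(o[:3],4),o[3].round())
    P=cloud(d); m=((P[...,2]>.012)&(P[...,2]<.3)&(d["depth"]>0)).astype(np.uint8)
    k,L,st,ce=cv2.connectedComponentsWithStats(m)
    for i in range(1,k):
        if st[i,4]<60: continue
        q=P[L==i]; print(ce[i].round(),st[i,4],"min",q.min(0).round(3),"max",q.max(0).round(3),"med",np.median(q,0).round(3))
d=np.load("top0.npz")
print("bench z",[cloud(d)[a,b].round(4) for a,b in((330,300),(200,200))])
print("bay corners (top z.03): back-left,back-right; ends",ray_plane(d,[(80,172),(82,265),(144,169),(149,260)],.03).round(3))
E
```

```text
top
nut? [ 0.341  -0.2647  0.024 ] [379. 301.]
nut? [ 0.3424 -0.287   0.0263] [400. 299.]
nut? [0.4276 0.2281 0.0397] [129. 261.]
nut? [ 0.4648 -0.0573  0.0292] [276. 239.]
nut? [ 0.5459 -0.0168  0.0218] [255. 205.]
nut? [ 0.5463 -0.1382  0.0299] [314. 199.]
nut? [ 0.6417 -0.0597  0.0304] [275. 155.]
nut? [ 0.6805 -0.2027  0.0373] [341. 142.]
nut? [ 0.7283 -0.3499  0.0315] [407. 120.]
nut? [ 0.8557 -0.6006  0.0205] [518.  59.]
nut? [ 0.85   -0.5433  0.0364] [491.  59.]
[97. 48.] 7676 min [0.801 0.181 0.012] max [0.924 0.432 0.179] med [0.838 0.29  0.1  ]
[243.  48.] 6865 min [ 0.802 -0.118  0.012] max [0.923 0.131 0.178] med [0.838 0.    0.101]
[455.  71.] 4168 min [ 0.701 -0.629  0.012] max [ 0.908 -0.321  0.183] med [ 0.858 -0.423  0.056]
[530. 154.] 6550 min [ 0.508 -0.676  0.012] max [ 0.73  -0.536  0.104] med [ 0.622 -0.57   0.073]
[188. 130.] 420 min [0.671 0.093 0.012] max [0.728 0.149 0.026] med [0.698 0.12  0.022]
[343. 134.] 668 min [ 0.65  -0.239  0.012] max [ 0.711 -0.166  0.06 ] med [ 0.676 -0.198  0.044]
[275. 155.] 412 min [ 0.615 -0.087  0.012] max [ 0.672 -0.031  0.0
[... 3871 characters left out ...]
223. 274.] 647 min [ 0.659 -0.241  0.012] max [ 0.719 -0.168  0.06 ] med [ 0.695 -0.204  0.038]
[322. 325.] 7290 min [ 0.674 -0.12   0.012] max [0.927 0.148 0.179] med [0.891 0.002 0.098]
[477. 323.] 7558 min [0.81  0.179 0.012] max [0.928 0.431 0.178] med [0.892 0.287 0.098]
[ 54. 352.] 2646 min [ 0.853 -0.628  0.012] max [ 0.913 -0.409  0.076] med [ 0.889 -0.511  0.048]
[313. 366.] 211 min [ 0.898 -0.069  0.012] max [0.928 0.036 0.016] med [ 0.918 -0.018  0.013]
bench z [array([ 2.880e-01, -1.019e-01,  1.000e-04]), array([5.531e-01, 9.660e-02, 2.000e-04])]
bay corners (top z.03): back-left,back-right; ends [[0.607 0.332 0.03 ]
 [0.421 0.316 0.03 ]
 [0.612 0.205 0.03 ]
 [0.428 0.188 0.03 ]]
```

```bash
cat > push.py <<'E'
from bench import *
from vis import *
REACH=.038; Z=.014; HI=.105
def pose(p,z,yaw): return [p[0],p[1],z],[0,np.cos(yaw/2),np.sin(yaw/2),0]
def push(c,t,speed=.1,up=True):
    """push nut centred at c so that its centre ends at t, with the 27 mm wide face of the closed fingers"""
    c,t=np.array(c),np.array(t); u=(t-c)/np.linalg.norm(t-c); yaw=np.arctan2(u[1],u[0])
    s=c-u*.056; e=t-u*REACH
    p,q=pose(s,HI,yaw); move_to(p,q)
    move_l([*s,Z],.15); move_l([*e,Z],speed)
    f=state()["ft_force"]; b=e-u*.015
    move_l([*b,Z],.1); move_l([*b,HI],.2)
    print("t",round(state()["time"],1),"F",f.round(1))
def look(name=None):
    d=get_image("top")
    if name: cv2.imwrite(f"pics/{name}.png",d["frame"])
    for o in nuts(d):
        if abs(o[2]-.0295)<.006 and o[0]<.72: print(np.round(o[:3],4))
E
python3 - <<'E'
from push import *
close(); p,q=pose([.45,-.2],.2,np.pi/2); move_to(p,q); print(state()["finger_gap"])
push([.642,-.060],[.545,.278]); look("a1")
E
```

```text
0.0001685807240288631
t 9.6 F [ 0.8 -1.1  1.1]
[ 0.343  -0.2639  0.024 ]
[ 0.3422 -0.287   0.0261]
[0.4281 0.2128 0.0262]
[ 0.4648 -0.0573  0.0292]
[ 0.5462 -0.1392  0.0297]
```

View pics/a1.png

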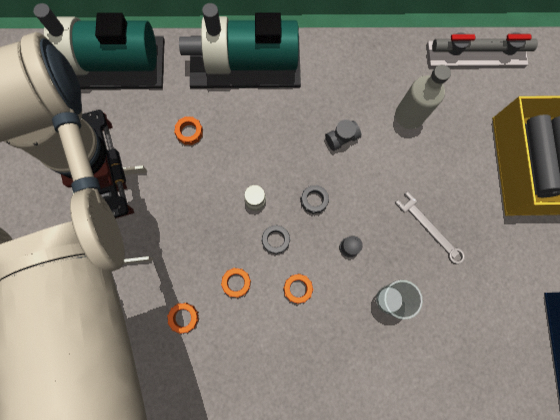

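The nut has left its start position and the arm now hides the bay. Everything else is where it was. I'll move over to the second nut and look again from there.

```bash
python3 - <<'E'
from push import *
p,q=pose([.465,-.13],HI,np.pi/2); move_to(p,q); look()
d=get_image("scene"); cv2.imwrite("pics/s1.png",d["frame"][150:300])
E
```

```text
[ 0.3424 -0.287   0.0263]
[ 0.4689 -0.0454  0.0242]
[0.5405 0.277  0.0309]
```

View pics/s1.png

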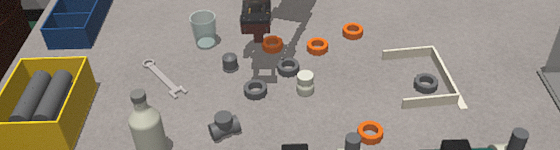

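The first nut lies in the bay at (0.5405, 0.277). Next is the second nut, then the first leg of the third.

```bash
python3 - <<'E'
from push import *
push([.4648,-.0573],[.4765,.277])
push([.546,-.1385],[.474,-.03])
p,q=pose([.47,-.2],HI+.05,np.pi/2); move_to(p,q); print(state()["time"]); look("a2")
E
```

```text
t 16.7 F [ 0.4 -0.2  0.5]
t 21.6 F [-0.7  0.6 -0.6]
22.2167
[ 0.343  -0.2639  0.024 ]
[ 0.3423 -0.286   0.0261]
[0.4796 0.2767 0.0301]
[ 0.4771 -0.0245  0.0293]
[0.5407 0.2776 0.0303]
```

View pics/a2.png

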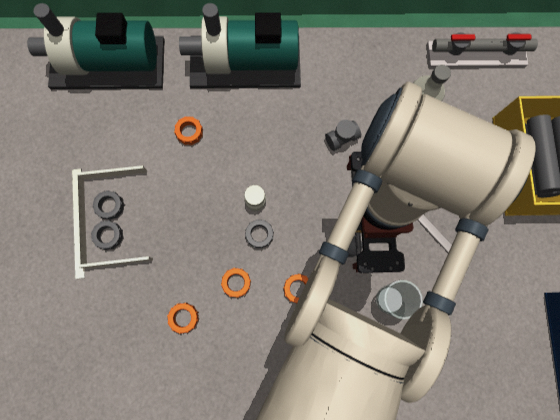

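Two nuts are in the bay, at pixels (107,205) and (106,235). The third is at (259,233), with a clear straight path into the bay.

```bash
python3 - <<'E'
from push import *
push([.4771,-.0245],[.512,.252],.09)
p,q=pose([.45,-.12],HI+.1,np.pi/2); move_to(p,q); print(state()["time"]); look("a3")
E
```

```text
t 28.0 F [-1.   0.1  0.8]
29.25
```

View pics/a3.png

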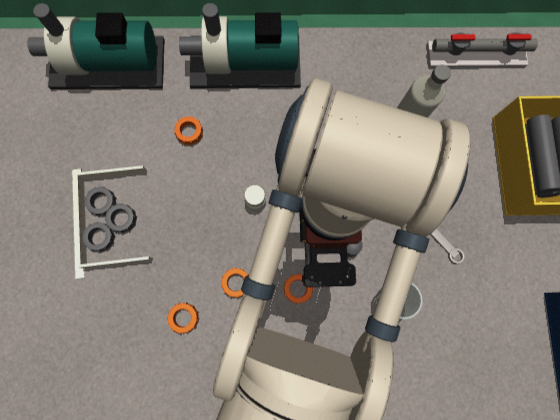

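All three nuts lie inside the bay, at (100,200), (120,218) and (98,237). Even the front one is well past the opening, which is at about column 148. The arm is clear of everything.

```bash
python3 -c "
from bench import *
print(job_done())"
```

```text
the job is handed in; nothing more can be done
None
```

I swept all three grey union nuts into the bay and handed the job in at about 29 s of the 69 s allowed. In the last picture they lie wholly inside it, and nothing else on the bench seems to have moved, though the arm hid part of the right side; no verdict came back.

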